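# Pack the class tray with mixing tubs and markers

### The job

Pack the wooden tray for the class: slide its divider over so that the markers fit lengthwise in the bay nearer the robot while the far bay still takes three tubs in a row, lay every marker flat and lengthwise in the near bay, and stand three mixing tubs upright on the floor of the far bay. Take the tubs off the top of the nested stack one at a time without lifting the next one along; the bottom tub stays where it stands, and the jar, ink bottle and eraser stay undisturbed.

Things in the scene. Friction and masses are not known exactly. Their poses are not given: they have to be found in the camera images.
- tray: dark wooden tray, fixed to the desk, 400 mm long (its y, which points roughly away from the robot) by 126 mm (its x); inside 390 x 116 mm, floor 4 mm thick, walls 5 mm thick with their top 16 mm above the desk. Origin: centre of its underside, on the desk. The near bay is at its -y end, the far bay at +y.
- divider (a joint): grey divider across the tray, 8 mm thick, sliding along the tray's y with about 2 N friction, stays where left; value in m, 0 to 0.28, grows away from the robot (tray's +y). Clear length of the near bay = 0.050 + value; of the far bay = 0.332 - value. Its panel is 29 mm high above the desk and its end shoes 21.5 mm
- divider_tab (a point): centre of the divider's upright grip tab, 43 mm above the desk: 10 mm thick along the tray's y, 44 mm wide along its x, from 29 to 59 mm above the desk; pinch it from above across the 10 mm
- tub_1_mid (a point): white open mixing tub, 58 (its x) x 60 (its y) x 64 mm high, 70 g, top of the stack of four. Upper 34 mm is a straight collar, walls 2.5 mm; below it the body is 5 mm narrower all round and hangs in the next collar with 2.5 mm play. Collars stand flush, 34 mm apart: grip only the top one, across 58 mm, tips above its lower edge. Lifts straight off. Point: on its axis, 32 mm above its underside
- tub_2_mid (a point): tub like tub_1, second from the top.
- tub_3_mid (a point): tub like tub_1, third from the top.
- tub_4_mid (a point): tub like tub_1, the bottom one, standing on the desk: it stays there.
- marker_a_mid (a point): felt marker, round, 135 mm long along its y axis, 17 mm thick, 20 g, lying on the desk. It can roll. Point: its centre (8 mm above what it lies on).
- marker_b_mid (a point): felt marker, round, 135 mm long along its y axis, 17 mm thick, 20 g, lying on the desk; may be absent. It can roll. Point: its centre (8 mm above what it lies on).
- marker_c_mid (a point): felt marker, round, 135 mm long along its y axis, 17 mm thick, 20 g, lying on the desk; may be absent. It can roll. Point: its centre (8 mm above what it lies on).
- pan_tin: obstacle, fixed: open watercolour tin, 92 mm (its x) by 206 mm (its y), 17 mm high; its raised lid leans back over the far edge, from 47 to 95 mm behind the origin, up to 110 mm high. Origin: centre of the tin's underside. Markers may lie beside it
- jar: bystander: open jar of teal paint, 70 mm across, 90 mm high; origin at the centre of its underside
- ink_bottle: bystander: small amber ink bottle lying down, 82 x 33 x 24 mm; origin at the centre of its underside
- eraser: bystander: block eraser, 52 x 22 x 13 mm; origin at the centre of its underside

How it is judged:
By the outcome, as a careful person would: the job done as asked, in the order asked, and still so for the second after the job is handed in, with the robot touching nothing.
Of marker_b, marker_c only 1 to 2 are there at a start; the rules pass over those that are not, and their reading is None.
At some moment in a run one of marker_a may be knocked a few centimetres aside while the robot is not near it.
It also fails if it takes over 210 s, if anything falls off the work surface, if the arm or the gripper's body presses on something with over 40 N, if the wrist force passes 120 N, or if a joint passes its speed limit or range.

### The arm

A 6-joint arm with a two-finger parallel gripper is mounted at the origin on a cart in front of the work surface, level with it; the furniture and walls round the work are solid. World frame = base frame: x ahead of the robot, y to its left, z up, the work surface at z = 0. Lengths are in m, angles in degrees, forces in N, time in s.
With the tool pointing down it reaches from about 0.4 to 0.825 m from the base axis. Payload 7 kg.
Tool frame: the origin (TCP) lies midway between the tips of the shut fingers; the grasp point (between the pads) lies 19 mm behind it; z points along the fingers, y is the line along which they close (so a half turn about z gives the same grasp; the last joint's range is limited). The gripper opens to 88 mm and grips with 3 to 60 N. Pads are 19 mm wide; open, the fingers measure 130 mm over their backs; the gripper's body (78 mm by 193 mm) begins 47 mm behind the grasp point.
Start: joints at [-60.04, 20.546, 0.682, 0, -70.136, -16.507], TCP at [0.157, -0.656, 0.227] pointing down, gripper open.
Joint ranges: [-176.03, 176.03], [-82.01, 121.73], [-58.28, 71.71], [-173.87, 95.51], [-174.79, -0.11], [-173.66, 173.66]. Speed limits (degrees/s): [136.94, 136.94, 172.46, 180, 180, 180].

### API

Orientations are given as a 3x3 rotation matrix whose columns are the frame's x, y, z axes.
In Python, from rig import robot gives the robot as it stands. Calls block until the motion is done:
- robot.goto(position, orientation): joint-space move of the TCP to a pose.
- robot.servo_line(position, ori=None, speed=0.15): straight line of the TCP; ori=None keeps the orientation; speed is the mean speed in m/s.
- robot.movej(angles): joint-space move.
- robot.move_gripper(opening): opening from 0.0 (shut) to 1.0 (fully open); the grip force is fixed at half the most; returns when the fingers have stopped.
- robot.dwell(seconds).
- robot.ik(position, orientation): joint angles nearest the present ones, or None.
- robot.grab_frame(name): name is "scene" or "top" or "wrist"; returns (picture, depth): 420x560x3 uint8, red, green, blue; 420x560 float32, m along the optical axis (not along the pixel's ray), 0 where there is no reading.
- robot.camera_info(name): a dict with "vfov" (degrees; the focal length in pixels is half the picture's height over the tangent of half this angle, whatever the lens; pixels are square), "cx", "cy" (the principal point, pixels), "view" (4x4, takes a point from world to camera coordinates); the wrist camera has in their place "T_tool_cam" (4x4, takes a point from camera to tool coordinates, whose origin is the TCP and whose axes are the flange's). Camera axes: x right, y down, z forward; pixel columns grow to the right and rows downward; lengths in m; the calibration is good to about 2 mm. The wrist camera is an equidistant fisheye: a pixel r from the principal point sees the ray r / f radians off the axis. A picture is of the moment at which its call begins: read the wrist's pose just before it. camera_info takes no time and is no camera call.
A pose or a line that the arm cannot do raises robot.Unreachable and nothing moves.
- robot.job_done(): hands the job in; it is judged then, once.
Readings, each from a call of its own:
- robot.read_t(): time.
- robot.read_qpos(): joint angles.
- robot.read_qvel(): joint speeds.
- robot.read_effort(): joint torques, N m.
- robot.read_position(): TCP position.
- robot.read_tcp_rot(): TCP orientation.
- robot.read_force(): force on the tool from outside, world axes, zero at the start.
- robot.read_ft_torque(): the same for the moment, N m.
- robot.read_grip_width(): opening from 0.0 (shut) to 1.0 (fully open).
- robot.read_finger_force(): force on a finger pad.
Only numpy, scipy, OpenCV 4.12 (cv2) and the standard library are available. Lean on these libraries where they do the work, as an engineer would, in place of code of your own. Each camera call takes 0.05 s, during which the arm holds its last target. There are 200 camera calls.

## Working session

There is one attempt and no reset: what is moved stays moved. The work goes in short steps, each a Python script; the robot and the scene stay as the last script left them, time stands still between calls to the robot, and variables do not carry over. Pictures are saved under pics/ and viewed, at most 14 in all, crops included, and the job is handed in when it is done.

```bash
ls; mkdir -p pics; python3 - <<'E'
from rig import robot
import cv2,numpy as np
for n in("top","scene"):
    p,d=robot.grab_frame(n); cv2.imwrite(f"pics/{n}0.png",p[:,:,::-1]); np.savez(f"pics/{n}0.npz",p=p,d=d)
    print(n,robot.camera_info(n))
print(robot.camera_info("wrist"),robot.read_tcp_rot(),robot.read_t())
E
```

```text
pics
top {'vfov': 51.2355547184064, 'cx': 278.9433469663679, 'cy': 206.48340368530373, 'view': array([[ 4.79074773e-03, -9.99665149e-01, -2.54290932e-02,
         5.72657918e-02],
       [-9.82183413e-01,  7.33893521e-05, -1.87924819e-01,
         6.04265160e-01],
       [ 1.87863758e-01,  2.58763339e-02, -9.81854176e-01,
         9.48244631e-01],
       [ 0.00000000e+00,  0.00000000e+00,  0.00000000e+00,
         1.00000000e+00]])}
scene {'vfov': 43.28185642774626, 'cx': 283.50086082162323, 'cy': 211.56926085526055, 'view': array([[-7.95077832e-01, -6.06506769e-01, -8.83595410e-04,
         5.09956039e-01],
       [-3.47469023e-01,  4.56694897e-01, -8.18959736e-01,
         2.73557227e-01],
       [ 4.97108156e-01, -6.50829709e-01, -5.73850303e-01,
         1.21021646e+00],
       [ 0.00000000e+00,  0.00000000e+00,  0.00000000e+00,
         1.00000000e+00]])}
{'vfov': 65.70646984690485, 'cx': 283.20859471490525, 'cy': 215.66006510397995, 'T_tool_cam': array([[ 2.85581049e-04, -9.58687185e-01, -2.84462300e-01,
         7.67644212e-02],
       [ 9.99999959e-01,  2.77471318e-04,  6.88064516e-05,
        -2.66329197e-05],
       [ 1.29662658e-05, -2.84462308e-01,  9.58687225e-01,
        -1.58336579e-01],
       [ 0.00000000e+00,  0.00000000e+00,  0.00000000e+00,
         1.00000000e+00]])} [[-9.72584215e-01 -2.32550450e-01 -4.81952829e-04]
 [-2.32550914e-01  9.72583127e-01  1.46089515e-03]
 [ 1.29007366e-04  1.53292213e-03 -9.99998817e-01]] 0.1
```

View pics/top0.png

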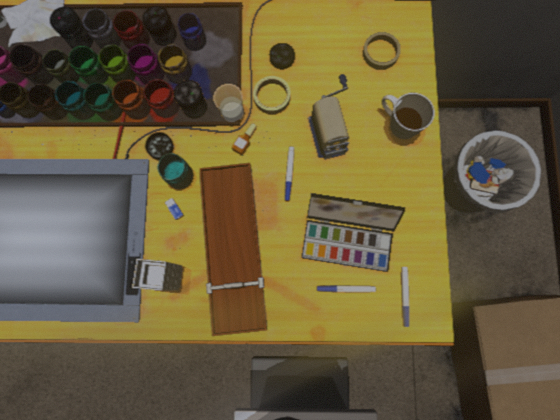

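View pics/scene0.png

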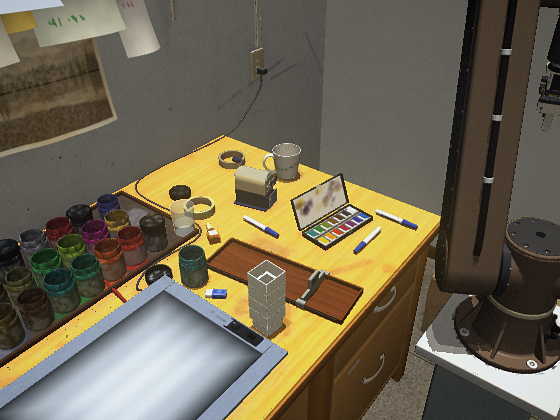

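The top view shows the tray (203–267, 165–333) with its divider at (236,285). The tub stack is at (152,275) and the jar at (175,170). There are three markers, at (290,173), (346,289) and (406,295), and the tin is at (350,240). The scene view agrees. Next I'll turn these into positions.

```bash
cat > h.py <<'E'
import numpy as np,cv2
from rig import robot
def cloud(n,p=None,d=None):
    "world point per pixel of a fixed camera, from depth"
    if p is None: p,d=robot.grab_frame(n)
    c=robot.camera_info(n); f=210/np.tan(np.radians(c['vfov']/2))
    v,u=np.indices(d.shape)
    P=np.stack([(u-c['cx'])/f*d,(v-c['cy'])/f*d,d],-1)
    V=c['view']; W=(P-V[:3,3])@V[:3,:3]; W[d==0]=np.nan
    return p,d,W
def ray(n,uv,z):
    c=robot.camera_info(n); f=210/np.tan(np.radians(c['vfov']/2)); V=c['view']
    uv=np.atleast_2d(uv).astype(float)
    r=np.c_[(uv[:,0]-c['cx'])/f,(uv[:,1]-c['cy'])/f,np.ones(len(uv))]@V[:3,:3]
    o=-V[:3,3]@V[:3,:3]
    return o+r*((z-o[2])/r[:,2])[:,None]
def markers(p,W):
    "list of (centre xy, unit axis, length) of markers lying on the desk/tray: white or blue low blobs"
    hsv=cv2.cvtColor(p,cv2.COLOR_RGB2HSV).astype(int); h,s,v=np.moveaxis(hsv,-1,0)
    m=(((s<70)&(v>110))|((h>95)&(h<130)&(s>70)))&(W[...,2]>0.004)&(W[...,2]<0.035)
    m=cv2.morphologyEx(m.astype(np.uint8),cv2.MORPH_CLOSE,np.ones((3,3)))
    out=[]
    for c in cv2.findContours(m,cv2.RETR_EXTERNAL,cv2.CHAIN_APPROX_NONE)[0]:
        if cv2.contourArea(c)<60: continue
        X=ray("top",c[:,0]+0.0,0.012)[:,:2]
        (cx,cy),(a,b),_=r=cv2.minAreaRect((X*1000).astype(np.float32))
        if not 115<max(a,b)<155 or min(a,b)>32: continue
        B=cv2.boxPoints(r); e=[B[1]-B[0],B[2]-B[1]]; e=max(e,key=np.linalg.norm)
        out.append((np.array([cx,cy])/1000,e/np.linalg.norm(e),max(a,b),min(a,b)))
    return out
E
python3 - <<'E'
from h import *
np.set_printoptions(precision=4,suppress=True)
z=np.load("pics/top0.npz"); p,d,W=cloud("top",z['p'],z['d'])
print("desk z",np.nanmedian(W[300:330,290:340,2]))
for m in markers(p,W): print("marker",m)
hsv=cv2.cvtColor(p,cv2.COLOR_RGB2HSV).astype(int); h,s,v=np.moveaxis(hsv,-1,0)
m=((h<14)&(s>80)&(v<170)); m[:,:185]=0;m[:,280:]=0;m[:150]=0;m[345:]=0
m=cv2.morphologyEx(m.astype(np.uint8),cv2.MORPH_CLOSE,np.ones((15,15)))
c=max(cv2.findContours(m,0,1)[0],key=cv2.contourArea)
r=cv2.minAreaRect((ray("top",c[:,0],0.016)[:,:2]*1000).astype(np.float32)); print("tray",r); print(cv2.boxPoints(r))
def blob(n,u0,u1,v0,v1,zl,zh):
    q=W[v0:v1,u0:u1].reshape(-1,3); q=q[(q[:,2]>zl)&(q[:,2]<zh)]
    print(n,len(q),"min",q.min(0),"max",q.max(0),"mean",q.mean(0)); return q
blob("tab",200,270,270,305,.045,.07); q=blob("divider",200,275,270,305,.024,.07)
q=blob("stack",120,190,250,300,.155,.18); r=cv2.minAreaRect((q[:,:2]*1000).astype(np.float32));print(r,cv2.boxPoints(r))
blob("jar",155,195,145,195,.08,.1); blob("lid",295,410,185,235,.03,.13)
blob("lidtop",295,410,185,235,.065,.13)
blob("sharp",305,355,85,165,.03,.13); q=blob("sharphi",305,355,85,165,.065,.13)
E
```

```text
desk z -0.0016024395815950863
marker (array([ 0.4198, -0.0961]), array([ 0.0046, -1.    ], dtype=float32), 129.21331787109375, 11.371676445007324)
marker (array([ 0.4033, -0.2309]), array([ 1.   , -0.008], dtype=float32), 132.8031005859375, 13.601903915405273)
marker (array([0.6969, 0.0361]), array([ 0.9969, -0.0787], dtype=float32), 131.95391845703125, 13.401121139526367)
tray ((517.1935424804688, 170.79241943359375), (395.9547424316406, 123.36805725097656), 6.220612049102783)
[[313.6979 210.661 ]
 [327.0657  88.0193]
 [720.6891 130.9238]
 [707.3214 253.5655]]
tab 101 min [0.4194 0.1406 0.0476] max [0.4328 0.1828 0.0614] mean [0.4264 0.1619 0.0561]
divider 202 min [0.4172 0.1069 0.0243] max [0.4357 0.2173 0.0614] mean [0.4265 0.1614 0.0419]
stack 213 min [0.4144 0.2853 0.1552] max [0.4759 0.3493 0.1689] mean [0.4462 0.3178 0.1623]
((445.70574951171875, 317.4129638671875), (60.74504470825195, 57.68934631347656), 84.87042236328125) [[414.261  289.741 ]
 [471.7194 284.5831]
 [477.1505 345.0849]
 [419.6921 350.2428]]
jar 160 min [0.6601 0.2761 0.08  ] max [0.7236 0.3372 0.0918] mean [0.6932 0.3075 0.0857]
lid 1815 min [ 0.558 -0.216  0.03 ] max [ 0.6269 -0.006   0.1087] mean [ 0.5965 -0.1132  0.0694]
lidtop 991 min [ 0.5693 -0.216   0.0651] max [ 0.6269 -0.0074  0.1087] mean [ 0.6028 -0.1138  0.0875]
sharp 1689 min [ 0.7305 -0.1002  0.03  ] max [ 0.88   -0.0171  0.1178] mean [ 0.7894 -0.0574  0.0957]
sharphi 1482 min [ 0.7305 -0.1002  0.0659] max [ 0.88   -0.018   0.1178] mean [ 0.7929 -0.0583  0.1028]
```

```bash
cat >> h.py <<'E'
T0=np.array([.5172,.1708]); TY=np.array([np.cos(np.radians(6.22)),np.sin(np.radians(6.22))]); TX=np.array([TY[1],-TY[0]])
def tray(d,s): return T0+d*TX+s*TY
def R(y):
    "tool-down orientation closing along y; of the two half turns the one with the smaller last joint"
    y=np.asarray(y,float)[:2]; y=y/np.linalg.norm(y)
    return [np.array([[-c[1],c[0],0],[c[0],c[1],0],[0,0,-1.]]).T for c in (y,-y)]
def over(xy,y,z=.25):
    best=None
    for o in R(y):
        q=robot.ik([*xy,z],o)
        if q is not None and (best is None or abs(q[5])<best[0]): best=(abs(q[5]),o,q)
    robot.goto([*xy,z],best[1]); return best[1]
def line(xy,z,speed=.15,ori=None): robot.servo_line([*xy,z],ori,speed)
def look(xy,y,name,z=.25):
    o=over(xy,y,z); robot.dwell(.2)
    p0,r0=robot.read_position(),robot.read_tcp_rot(); p,d=robot.grab_frame("wrist")
    np.savez(f"pics/{name}.npz",p=p,d=d,pos=p0,rot=r0); cv2.imwrite(f"pics/{name}.png",p[:,:,::-1]); return p,d,wcloud(d,p0,r0)
def wcloud(d,pos,rot):
    c=robot.camera_info("wrist"); f=210/np.tan(np.radians(c['vfov']/2))
    v,u=np.indices(d.shape); a,b=u-c['cx'],v-c['cy']; r=np.hypot(a,b)+1e-9; th=r/f; t=np.tan(th)
    P=np.stack([a/r*t*d,b/r*t*d,d],-1); T=c['T_tool_cam']
    W=(P@T[:3,:3].T+T[:3,3])@np.asarray(rot).T+np.asarray(pos); W[(d==0)|(th>1.4)]=np.nan
    return W
E
python3 - <<'E'
from h import *
np.set_printoptions(precision=4,suppress=True)
xy=np.array([.4265,.1617])
p,d,W=look(xy,TY,"div",.2)
q=W.reshape(-1,3); q=q[(q[:,2]>.052)&(q[:,2]<.066)&(np.hypot(*(q[:,:2]-xy).T)<.05)]
print(len(q), q.min(0),q.max(0), np.median((q[:,:2]-T0)@TY), np.ptp((q[:,:2]-T0)@TY), np.ptp((q[:,:2]-T0)@TX), ((q[:,:2]-T0)@TX).mean())
print(robot.read_t(),robot.read_qpos())
E
```

```text
507 [0.4193 0.1398 0.0523] [0.4335 0.1836 0.0613] -0.09161599293432156 0.010729491174739855 0.04368309881951003 0.00014776616126274607
3.375 [ 45.5948   0.6776 -27.9852  -0.0012 -61.3426 -39.4079]
```

View pics/div.png

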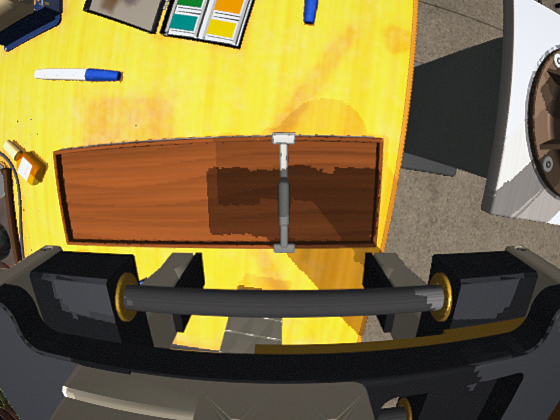

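The wrist view shows the divider tab at (284,195) with free space on both sides, and its measured size matches the data. I'll slide the divider now.

```bash
python3 - <<'E'
from h import *
np.set_printoptions(precision=4,suppress=True)
a=tray(0,-.0916); b=tray(0,-.031)
line(a,.2); line(a,.034,.1); robot.move_gripper(0); print(robot.read_grip_width()*88,robot.read_finger_force())
line(b,.034,.05); print(robot.read_force())
robot.dwell(.2);robot.move_gripper(1.); line(b,.2)
p,d,W=cloud("top")
for m in markers(p,W): print(m)
p,d,W=look(tray(0,-.031),TY,"div2",.2)
q=W.reshape(-1,3); q=q[(q[:,2]>.052)&(q[:,2]<.066)&(np.hypot(*(q[:,:2]-b).T)<.05)]
print(np.median((q[:,:2]-T0)@TY),robot.read_t())
# tray inside check: rim/floor heights along axis
q=W.reshape(-1,3); q=q[np.isfinite(q).all(1)]; s=(q[:,:2]-T0)@TY; dd=(q[:,:2]-T0)@TX
k=(np.abs(dd)<.04)&(np.abs(s)<.23)&(q[:,2]>.010)&(q[:,2]<.022); print(np.sort(s[k])[[0,20,-20,-1]])
k=(np.abs(s+.1)<.03)&(np.abs(dd)<.08)&(q[:,2]>.011)&(q[:,2]<.022); print(np.sort(dd[k])[[0,20,-20,-1]])
E
```

```text
10.117524745758718 29.99653548002243
[ 1.2458  3.6511 -3.0013]
(array([ 0.4198, -0.0949]), array([ 0.0048, -1.    ], dtype=float32), 131.56341552734375, 11.374205589294434)
(array([ 0.4032, -0.2309]), array([ 1.   , -0.008], dtype=float32), 132.90283203125, 13.512423515319824)
(array([0.697 , 0.0363]), array([ 0.9959, -0.09  ], dtype=float32), 132.02133178710938, 13.612744331359863)
-0.030679774056224268 11.325
[-0.1995 -0.1985  0.2259  0.2299]
[-0.0639 -0.0632  0.0624  0.0629]
```

```bash
cat >> h.py <<'E'
def find(exp,name):
    "marker nearest exp in the top view, refined from the wrist camera; returns centre, axis (pointing +x-ish)"
    p,d,W=cloud("top"); m=min(markers(p,W),key=lambda m:np.linalg.norm(m[0]-exp)); c,a=m[0],m[1].astype(float)
    if np.linalg.norm(c-exp)>.1: raise SystemExit("no marker")
    n=np.array([-a[1],a[0]])
    p,d,W=look(c,n,name,.2)
    q=W.reshape(-1,3); q=q[(q[:,2]>.009)&(q[:,2]<.023)][:,:2]-c
    q=q[(abs(q@n)<.02)&(abs(q@a)<.08)]
    (cx,cy),(w,h),_=r=cv2.minAreaRect((q*1000).astype(np.float32)); B=cv2.boxPoints(r)
    e=max([B[1]-B[0],B[2]-B[1]],key=np.linalg.norm).astype(float); e/=np.linalg.norm(e)
    if abs(w-h)<90: print("poor wrist fit",w,h); return c,a
    print("marker",c,c+np.array([cx,cy])/1000,w,h,e)
    return c+np.array([cx,cy])/1000,e
def pick_marker(c,a,off=0.,z=.004):
    n=np.array([-a[1],a[0]]); g=c+off*a
    o=over(g,n,.12); robot.move_gripper(.6); line(g,z,.1); robot.move_gripper(0)
    print("width",robot.read_grip_width()*88,robot.read_finger_force()); line(g,.15,.15)
    print("lifted",robot.read_grip_width()*88)
def put_marker(a,d,off=0.,z=.009,s=-.115,ydir=1):
    "tray axis aligned with marker axis; off is along marker axis a, which is laid along the tray's +y or -y"
    R0=np.asarray(robot.read_tcp_rot()); rel=R0[:2,:2].T@a           # marker axis in the tool
    best=None
    for sg in (1,-1):
        ang=np.arctan2(*(sg*TY)[::-1]); # want Rnew@rel = sg*TY
        y=np.array([-TY[1],TY[0]])
        for o in R(y):
            if np.dot(o[:2,:2]@rel,sg*TY)<.9: continue
            g=tray(d,s)+off*sg*TY; q=robot.ik([*g,.15],o)
            if q is not None and (best is None or abs(q[5])<best[0]): best=(abs(q[5]),o,g)
    _,o,g=best; robot.goto([*g,.15],o); line(g,z+.03,.15); line(g,z,.05); robot.move_gripper(.32); line(g,.15,.15)
E
python3 - <<'E'
from h import *
np.set_printoptions(precision=4,suppress=True)
c,a=find([.4198,-.0949],"m1"); pick_marker(c,a); put_marker(a,.024)
p,d,W=cloud("top"); cv2.imwrite("pics/t1.png",cv2.resize(p[150:350,180:460,::-1],None,fx=2.5,fy=2.5)); print(robot.read_t(),robot.read_force())
for m in markers(p,W): print(m,(m[0]-T0)@TX,(m[0]-T0)@TY)
E
```

```text
marker [ 0.421  -0.0949] [ 0.4197 -0.0954] 134.05641174316406 14.7888822555542 [0.0048 1.    ]
width 14.79317696395248 29.98569644535337
lifted 14.755505828064338
21.3833 [ 0.2413  0.1447 -0.1486]
(array([ 0.4032, -0.2309]), array([ 1.   , -0.008], dtype=float32), 132.90283203125, 13.601903915405273) 0.38695045466149536 -0.1568437926124549
(array([0.6969, 0.0361]), array([ 0.9969, -0.0787], dtype=float32), 131.95391845703125, 13.401121139526367) 0.15337815020794252 0.16409529475055462
```

View pics/t1.png

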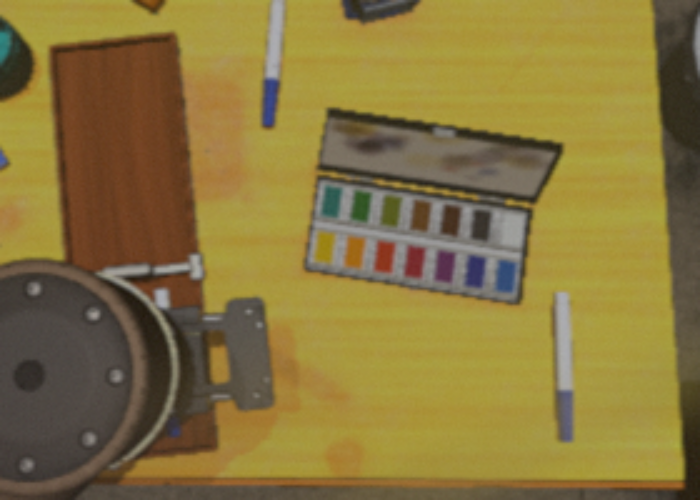

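The first marker shows in the near bay, with its ends at (162,300) and (175,428) and the arm covering the rest. Now the second marker.

```bash
python3 - <<'E'
from h import *
np.set_printoptions(precision=4,suppress=True)
c,a=find([.4032,-.2309],"m2")
p,d,W=cloud("top")
for m in markers(p,W): print(m[0],(m[0]-T0)@TX,(m[0]-T0)@TY,m[1]@TX)
pick_marker(c,a); put_marker(a,-.024); print(robot.read_t())
p,d,W=look(tray(0,-.08),TX,"m2b",.25); print(robot.read_t())
q=W.reshape(-1,3); q=q[np.isfinite(q).all(1)]; s=(q[:,:2]-T0)@TY; dd=(q[:,:2]-T0)@TX
k=(s>-.19)&(s<-.04)&(abs(dd)<.055)&(q[:,2]>.014)&(q[:,2]<.03)
for sg in(1,-1):
    j=k&(dd*sg>0); print(j.sum(),dd[j].min(),dd[j].max(),s[j].min(),s[j].max())
E
```

```text
marker [ 0.4032 -0.2309] [ 0.4032 -0.2312] 133.8876495361328 16.207355499267578 [1.    0.002]
[0.407  0.1344] 0.024226181781652124 -0.11350048037341698 -0.0084710264754993
[0.697  0.0363] 0.1531895272601433 0.16415232195315546 0.19740900925725985
width 14.482252828316714 29.955972540756193
lifted 14.183736651242034
33.2
33.9583
1135 0.01686130331330031 0.05412018255348818 -0.1819964897311766 -0.04087881411669843
1138 -0.03126542261163907 -0.015506266837301002 -0.18198443947002058 -0.04759876047331855
```

View pics/m2b.png

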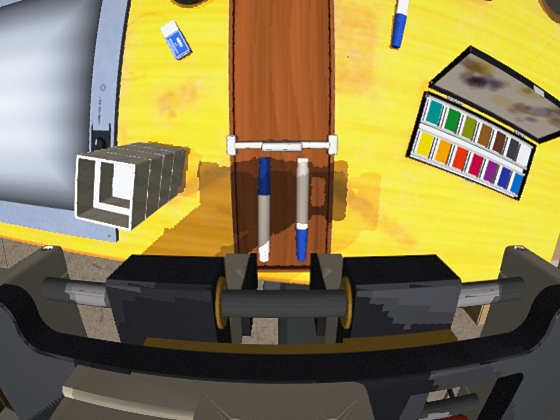

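Two markers lie lengthwise in the near bay, at (263,210) and (302,210). The third goes between them from just above. I'll grip it 17 mm off-centre to keep clear of the sharpener.

```bash
python3 - <<'E'
from h import *
np.set_printoptions(precision=4,suppress=True)
c,a=find([.697,.0363],"m3")
if a[0]<0: a=-a
pick_marker(c,a,-.020); put_marker(a,0,-.020,z=.023); print(robot.read_t())
p,d,W=look(tray(0,-.08),TX,"m3b",.25); print(robot.read_t())
E
```

```text
marker [0.697  0.0363] [0.6971 0.0359] 15.726534843444824 134.25820922851562 [ 0.9968 -0.08  ]
width 14.56219466232263 30.000249976292253
lifted 14.857352496226001
43.875
44.6583
```

View pics/m3b.png

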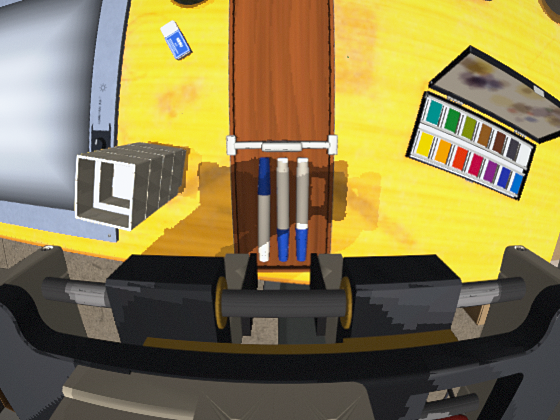

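All three markers lie flat in the near bay, at x = 263, 283 and 302. Next I'll look at the stack from close by.

```bash
cat >> h.py <<'E'
def stack(exp,ztop,name,ydir,view=.20):
    "centre and 58-mm axis of the top tub, from its rim points"
    p,d,W=look(exp,ydir,name,ztop+view)
    q=W.reshape(-1,3); q=q[(abs(q[:,2]-ztop)<.006)&(np.hypot(*(q[:,:2]-exp).T)<.06)][:,:2]
    c,(w,h),_=r=cv2.minAreaRect((q*1000).astype(np.float32)); B=cv2.boxPoints(r)
    E=[(B[1]-B[0]).astype(float),(B[2]-B[1]).astype(float)]; e=max(E,key=lambda v:abs(v@ydir)/np.linalg.norm(v))
    print(name,len(q),np.array(c)/1000,w,h,e)
    return np.array(c)/1000,e/np.linalg.norm(e)
E
python3 - <<'E'
from h import *
np.set_printoptions(precision=4,suppress=True)
for z in(.13,.2): stack(np.array([.4457,.3174]),.166,"st%d"%(z*100),np.array([.995,-.089]),z)
W=wcloud(*[np.load("pics/st20.npz")[k] for k in("d","pos","rot")]); q=W.reshape(-1,3);q=q[np.hypot(*(q[:,:2]-[.4457,.3174]).T)<.05]; print(np.histogram(q[:,2],bins=np.arange(.12,.18,.004)))
E
```

```text
st13 807 [0.4456 0.3165] 59.72322082519531 57.931358337402344 [57.7115 -5.0419]
st20 524 [0.4455 0.3166] 60.13401412963867 58.2347297668457 [57.9979 -5.247 ]
(array([ 31,  80,   1, 563, 161,  68,  90,  63, 103,  75,  96, 427,   1,
         0]), array([0.12 , 0.124, 0.128, 0.132, 0.136, 0.14 , 0.144, 0.148, 0.152,
       0.156, 0.16 , 0.164, 0.168, 0.172, 0.176]))
```

View pics/st20.png

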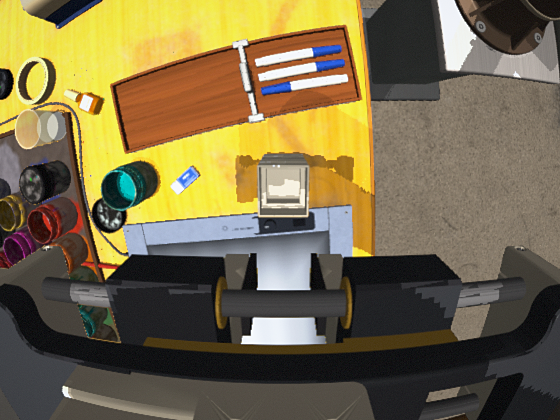

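The stack is at (285,185) in the picture. Its centre is (0.4455, 0.3166), and both looks give the expected 58 x 60 size. I'll move tub 1.

```bash
cat >> h.py <<'E'
def move_tub(i,s,c,e):
    "i=1..3 from the top; s = place along the tray"
    zt=.166-.034*(i-1); zg=zt-.027
    o=over(c,e,zt+.06); robot.move_gripper(1.); line(c,zg,.08,o); robot.move_gripper(0.)
    print("w",robot.read_grip_width()*88,robot.read_finger_force()); line(c,zg+.05,.05); line(c,.25,.15)
    print("lift w",robot.read_grip_width()*88)
    g=tray(0,s); over(g,TX,.25); zp=zg-(zt-.064)+.005
    line(g,zp+.04,.15); line(g,zp,.05); robot.move_gripper(1.); line(g,.2,.12)
E
python3 - <<'E'
from h import *
np.set_printoptions(precision=4,suppress=True)
e=np.array([.996,-.0885]); e/=np.linalg.norm(e)
move_tub(1,.152,np.array([.4455,.3166]),e)
print(stack(np.array([.4455,.3166]),.132,"st_2",e),robot.read_t())
E
```

```text
w 58.029499043258596 29.99771386384964
lift w 58.13972852945521
st_2 529 [0.4455 0.3166] 60.13371276855469 57.90770721435547 [57.6591 -5.3601]
(array([0.4455, 0.3166]), array([ 0.9957, -0.0926])) 60.9667
```

View pics/st_2.png

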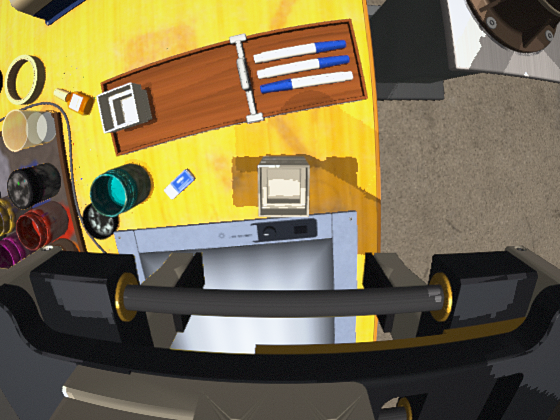

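Tub 1 stands upright in the far bay at (125,107), and the rest of the stack has not moved. Now tubs 2 and 3, measuring the stack again before each.

```bash
python3 - <<'E'
from h import *
np.set_printoptions(precision=4,suppress=True)
e=np.array([.996,-.0885]); e/=np.linalg.norm(e); c=np.array([.4455,.3166])
move_tub(2,.084,c,e)
c2,e2=stack(c,.098,"st_3",e)
if np.linalg.norm(c2-c)>.003 or abs(e2@e)<.998: raise SystemExit("stack moved")
move_tub(3,.016,c,e)
stack(c,.064,"st_4",e); print(robot.read_t(),robot.read_force())
E
```

```text
w 57.91547157049025 29.996443390846252
lift w 58.0933435295033
st_3 524 [0.4455 0.3166] 60.279258728027344 57.81299591064453 [57.5372 -5.64  ]
w 58.06431892247176 29.99518096446991
lift w 57.89103145156368
st_4 524 [0.4455 0.3166] 60.10987091064453 57.916629791259766 [57.6761 -5.2728]
87.05 [-1.3449  0.0115 -0.3849]
```

View pics/st_4.png

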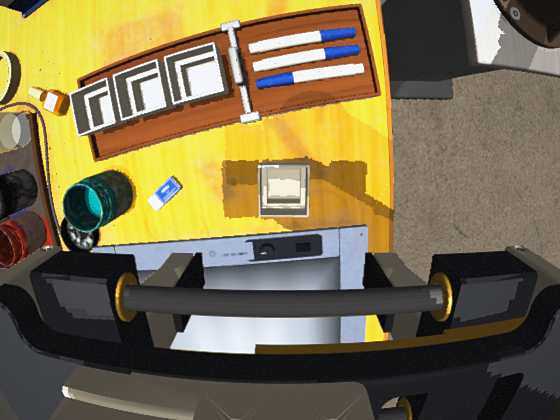

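Three tubs stand in the far bay, and the bottom tub remains at (285,190). I'll pull the arm back and run a final check.

```bash
python3 - <<'E'
from h import *
np.set_printoptions(precision=4,suppress=True)
robot.servo_line([.4455,.3166,.35]); robot.movej([-60.04,20.546,.682,0,-70.136,-16.507])
p,d,W=cloud("top"); cv2.imwrite("pics/fin.png",cv2.resize(p[100:350,100:460,::-1],None,fx=2,fy=2))
q=W.reshape(-1,3); q=q[np.isfinite(q).all(1)]; s=(q[:,:2]-T0)@TY; dd=(q[:,:2]-T0)@TX
for c in(.152,.084,.016):
    k=(abs(s-c)<.034)&(abs(dd)<.06)&(q[:,2]>.058)&(q[:,2]<.09); print(s[k].min(),s[k].max(),dd[k].min(),dd[k].max(),np.percentile(q[k,2],[5,50,95]))
k=(s<-.04)&(s>-.19)&(abs(dd)<.05)&(q[:,2]>.012); print("near bay max z",q[k,2].max())
print(robot.read_t())
E
```

```text
0.12079600265095897 0.18243860991428557 -0.02972019424238614 0.02834054129722973 [0.0593 0.0654 0.0685]
0.053138158778678744 0.11375387825169513 -0.03017832270199958 0.02839254911713682 [0.0593 0.0656 0.0694]
-0.014609637658485487 0.04624768047939134 -0.03007734174527888 0.02834172317185556 [0.0593 0.0654 0.0688]
near bay max z 0.022659262076872744
91.3833
```

View pics/fin.png

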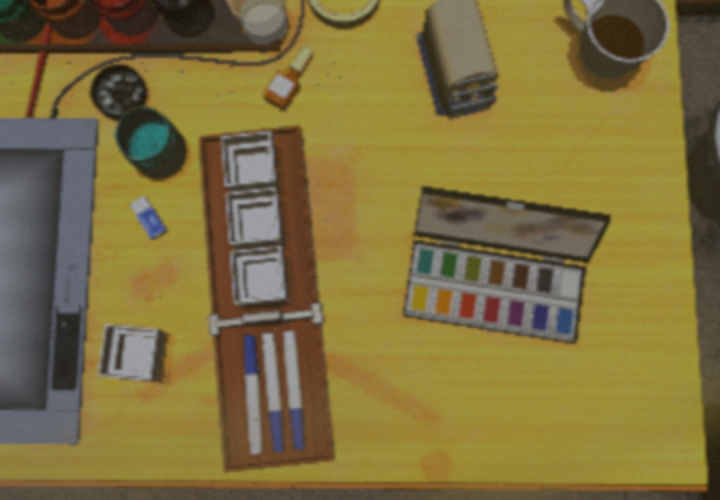

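The final picture shows three markers in the near bay at (250–293, 390) and three upright tubs in the far bay at (250,158), (254,215) and (259,276). The bottom tub is at (133,353), and the jar, ink bottle and eraser look undisturbed.

```bash
python3 -c "
from rig import robot
print(robot.job_done())"
```

```text
the job is handed in; nothing more can be done
None
```

The job is handed in at about 91 s: divider slid to about 0.11 m, all three markers flat and lengthwise in the near bay, three tubs upright in the far bay, and the bottom tub, jar, ink bottle and eraser left where they were.

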